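# Tuck a test plate under the jig's flap and hold it flat

### The arm

A 6-joint arm with a two-finger parallel gripper is mounted at the origin on a cart in front of the work surface, level with it; the furniture and walls round the work are solid. World frame = base frame: x ahead of the robot, y to its left, z up, the work surface at z = 0. Lengths are in m, angles in rad, forces in N, time in s.
With the tool pointing down it reaches from about 0.35 to 0.925 m from the base axis. Payload 6.4 kg.
Tool frame: the origin (TCP) lies at the very end of the fingers, on their centre line; the grasp point (between the pads) lies 19 mm behind it; z points along the fingers, y is the line along which they close (so a half turn about z gives the same grasp; the last joint's range is limited). The gripper opens to 85 mm and grips with 20 to 120 N. Pads are 22 mm wide; open, the fingers measure 114 mm over their backs; the gripper's body (76 mm by 85 mm) begins 54 mm behind the grasp point. The pads swing forward as they close: fully open they stand 13 mm farther back than shut.
Start: joints at [-1.339, 0.245, 1.558, -0, 1.339, -0.174], TCP at [0.257, -0.597, 0.231] pointing down, gripper open.
Joint ranges: [-3.13, 3.13], [-1.02, 2.26], [0.13, 2.54], [-0.95, 4.09], [0.21, 2.88], [-2.74, 2.74]. Speed limits (rad/s): [2.57, 2.57, 3.14, 3.14, 3.14, 3.14].

### API

Orientations are given as a unit quaternion [w, x, y, z].
In Python, from plant import monitor, snapshot, get_calibration, ticket gives the robot as it stands. The module is installed in compiled form; this text tells all that it offers.
- The arm moves only by the tool step_arm, never from a script. Its argument "commands" is a list of rows, each an object with "claw": the finger opening in cm, from 0 to 8.54; "dp": the shift along the world's x, y, z in cm, a list of three; "turn": the turn, a rotation vector about the world's x, y, z in rad, a list of three. In form: [{"claw": claw, "dp": [dx, dy, dz], "turn": [rx, ry, rz]}, ...]. A call has 1 to 8 rows; each row is the pose to reach, as a shift and turn from the pose commanded when the call began; what a row does not reach only later rows make up. A row lasts 1/12 s, in which the tool goes at most 41.7 mm and 7.16 degrees, less where a joint would pass 70% of its speed; a pose out of reach is approached as far as the arm can. A call with a gripper value outside its range is refused whole. The fingers move at their own pace and stop on an object; "newtons" is the grip in N (left out, the last holds). Time passes only in rows, so rows that repeat a pose let the fingers close. It gives the time, the measured TCP pose, the force, the opening and the grip force at its end, in the units of the state.
- monitor.get_obs(): the state, without advancing time (a new reading comes with each control period).
- snapshot(name): name is "scene" or "side" or "wrist"; returns (picture, depth): 384x512x3 uint8, red, green, blue; 384x512 float32, m along the optical axis (not along the pixel's ray), 0 where there is no reading.
- get_calibration(name): a dict with "mtx" (3x3 intrinsics, pixels), "distortion" ([k1, k2, p1, p2, k3] as OpenCV has them; the pictures are not rectified), "pose" (4x4, takes a point from camera to world coordinates). Camera axes: x right, y up, looking along -z (the intrinsics and any distortion apply to the point x, -y, -z); pixel columns grow to the right and rows downward; lengths in m; the calibration is good to about 2 mm. A picture is of the moment at which its call begins: read the wrist's pose just before it. get_calibration takes no time and is no camera call; for the wrist camera it gives the pose at the moment of the call.
- ticket.finish_job(): hands the job in; it is judged then, once.
The state is a dict: "t": time; "joint_pos": joint angles; "joint_vel": joint speeds; "joint_torque": joint torques, N m; "position": TCP position; "tcp_rot": TCP orientation; "contact_force": force on the tool from outside, world axes, zero at the start; "torque": the same for the moment, N m; "gripper_width": finger opening in m; "grasp_force": force on a finger pad.
Only numpy, scipy, OpenCV 4.12 (cv2) and the standard library are available. Lean on these libraries where they do the work, as an engineer would, in place of code of your own. Each camera call takes 0.05 s, during which the arm holds its last target. There are 200 camera calls.

### The job

The coated test plate has to be held in its jig for a reading. First swing the jig's orange flap down until it rests fully on the side rails; then lay the plate on the bed between the rails and slide its front edge under the flap right up to the stop without lifting the flap again. Finish while still holding the plate by its black grip, pressing it firmly down flat on the bed, and do not disturb the cup, ring, vial and tape roll standing around.

Things in the scene. Friction and masses are not known exactly. Their poses are not given: they have to be found in the camera images.
- jig: Grey jig fixed to the worktop: bed 190 x 92 mm (x from -100 to +90, y from -46 to +46 mm), bed top at z = 12 mm. Origin: on the worktop under the jig; x is the direction in which the plate slides in, towards the hinge. Dark stop bar across the bed, front face at x = +58 mm, 8 mm higher than the bed.
- bed_top (a point): Point on the bed's surface straight above the jig's origin, axes as the jig's. Two aluminium rails run along x (from x = -75 to +90 mm) with inner faces at y = -36 and +36 mm, 8 mm higher than the bed; they carry the shut flap.
- flap (a joint): Angle of the orange flap: 0 shut (resting on the rails, top face 23 mm above the worktop), grows as it opens upward, 1.57 upright, at most 1.7. The hinge is stiff enough to stay where it is left (about 0.025 N m), so it must be pushed all the way down; it lifts easily.
- flap_edge (a point): Middle of the flap's free edge, 57 mm from the hinge pin; the flap is 90 mm wide (along the hinge) and 3 mm thick.
- flap_hinge (a point): Middle of the flap's hinge pin (along the jig's y) at jig x = +74, z = 23.5 mm. Shut, the flap covers jig x from +17 (its edge) to +70 mm, is flat from +24 mm on, and leaves 8 mm free height over the bed; its edge is turned up a little as a lead-in.
- plate: Loose aluminium test plate, 100 (x) x 60 (y) x 4 mm, 150 g, three coloured coating fields (blue, white, green) on its front half, which is the half to go under the flap. Origin: centre of its underside; +x towards the front edge.
- plate_grip (a point): Centre of the plate's black grip block, 30 (x) x 14 (y) x 38 mm tall, fixed upright on the plate 26 mm behind its centre; this point is 26 mm above the plate's underside, the block's top 42 mm above it. Axes as the plate's.
- plate_front (a point): Middle of the plate's front edge, half-way up its 4 mm thickness, 50 mm ahead of the plate's origin. Axes as the plate's.
- cup: Bystander: white sample cup, 41 mm across, 24 mm high. Origin under its centre.
- ring: Bystander: metal ring, 51 mm across, 13 mm high. Origin under its centre.
- vial: Bystander: glass vial with black cap, 24 mm across, 50 mm high. Origin under its centre.
- tape: Bystander: roll of beige tape lying flat, 96 mm across, 25 mm high. Origin under its centre.

How it is judged:
On the way, in this order (a step that is already met when the one before it is completed fails the run):
1. the flap is swung down and rests on the rails (value of joint flap below 0.04 rad), for 0.2 s.
2. the plate's front edge is under the shut flap and up to the stop, the plate flat on the bed (value of joint flap below 0.05 rad and x of plate_front in the frame of jig above 0.052 m and y of plate_front in the frame of jig between -0.009 and 0.009 m and z of plate_front in the frame of jig below 0.0165 m and z of plate_grip in the frame of jig below 0.0405 m and angle between the x axis of plate and the x axis of jig, either way round below 0.15 rad), for 0.2 s.
At the end, for the whole second after the job is handed in: Flap shut (under 0.05 rad); plate flat on the bed (2.5 mm, 0.05 rad), front edge within 6 mm of the stop and 9 mm of the jig's centre line, straight within 0.15 rad, at rest; fingers still holding it and it is pressed on the bed with more than 5 N (all of step 2 and angle between plate's own z axis and vertical below 0.05 rad and contact force between plate and jig above 5 N and contact force between the fingers and plate above 3 N and linear speed of plate below 0.02 m/s); the arm keeps its last pose, push and grip.
It fails at once if the flap is lifted (more than about 5 mm at its edge) while the plate's front edge is under it (value of joint flap above 0.09 rad and x of plate_front in the frame of jig between 0.026 and 0.11 m and y of plate_front in the frame of jig between -0.07 and 0.07 m and z of plate_front in the frame of jig below 0.035 m).
It fails at once if the white cup is pushed more than 30 mm (distance of cup from where it was at the start of the episode above 0.03 m).
It fails at once if the metal ring is pushed more than 30 mm (distance of ring from where it was at the start of the episode above 0.03 m).
It fails at once if the vial is pushed more than 30 mm or tipped over (distance of vial from where it was at the start of the episode above 0.03 m or angle between vial's own z axis and vertical above 0.5 rad).
It fails at once if the tape roll is pushed more than 30 mm (distance of tape from where it was at the start of the episode above 0.03 m).
It also fails if it takes over 48 s, if anything falls off the work surface, if the arm or the gripper's body presses on something with over 40 N, if the wrist force passes 120 N, or if a joint passes its speed limit or range.

## Working session

There is one attempt and no reset: what is moved stays moved. The work goes in short steps, Python scripts to look and compute and a tool call to move; the robot and the scene stay as the last step left them, time stands still between calls to the robot, and variables do not carry over. Pictures are saved under pics/ and viewed, at most 10 in all, crops included, and the job is handed in when it is done.

Besides the shell and the picture viewer there is one more tool, called after ">>>" in YAML: its name, and indented under it one key for each argument. step_arm: Moves the arm, as the interface text tells. Its arguments: {"type":"object","properties":{"commands":{"type":"array","items":{"type":"object","properties":{"claw":{"type":"number"},"dp":{"type":"array","items":{"type":"number"}},"turn":{"type":"array","items":{"type":"number"}}}}},"newtons":{"type":"number"}},"required":["commands"]}

```bash
mkdir -p pics
cat > h.py <<'E'
import numpy as np, cv2
from plant import monitor, snapshot, get_calibration, ticket
def snap(n,f=None):
    c=get_calibration(n); p,d=snapshot(n)
    if f: cv2.imwrite('pics/'+f,cv2.cvtColor(p,cv2.COLOR_RGB2BGR))
    return p,d,c
def rays(c,uv):
    uv=np.asarray(uv,float).reshape(-1,1,2)
    n=cv2.undistortPoints(uv,np.array(c['mtx']),np.array(c['distortion']))[:,0]
    r=np.c_[n[:,0],-n[:,1],-np.ones(len(n))]
    P=np.array(c['pose']); return P[:3,3],r@P[:3,:3].T
def onz(c,uv,z):
    o,r=rays(c,uv); return o+r*((z-o[2])/r[:,2])[:,None]
def bydepth(c,uv,d):
    o,r=rays(c,uv); uv=np.asarray(uv,int).reshape(-1,2)
    return o+r*d[uv[:,1],uv[:,0]][:,None]
E
python3 - <<'E'
from h import *
for n in('scene','side'):
    p,d,c=snap(n,n+'0.png'); np.savez(n+'0.npz',p=p,d=d,**{k:np.array(v) for k,v in c.items()})
    print(n,np.round(c['pose'],3).tolist())
o=monitor.get_obs();print(o['t'],o['position'],o['tcp_rot'],o['gripper_width'])
E
```

```text
scene [[0.799, 0.414, -0.437, -0.17], [-0.602, 0.559, -0.57, -0.985], [0.008, 0.718, 0.696, 1.116], [0.0, 0.0, 0.0, 1.0]]
side [[-0.963, 0.123, -0.238, 0.146], [-0.268, -0.467, 0.843, 1.015], [-0.008, 0.876, 0.483, 0.698], [0.0, 0.0, 0.0, 1.0]]
0.1 [ 0.25649689 -0.5967074   0.23029282] [-8.78835217e-04  9.79483080e-01  2.01524500e-01 -1.94755368e-05] 0.0853901388302602
```

View pics/scene0.png

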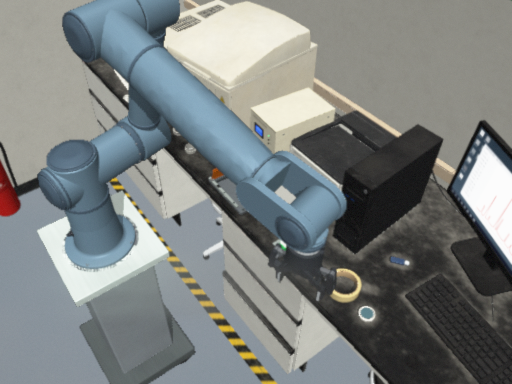

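View pics/side0.png

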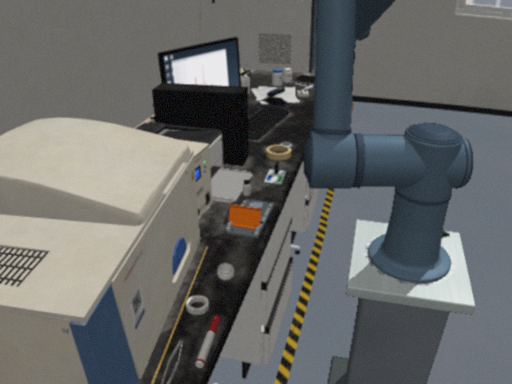

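The scene view shows the tape at (345,286) and the plate near (280,245), with the arm covering the jig. The side view shows the jig with its raised orange flap at (245,217), plate (275,177), vial (247,187), tape (278,152), cup (226,271) and ring (198,304). Next I enlarge the side view and work out positions.

Run:
```python
from h import *
im=cv2.imread('pics/side0.png')
cv2.imwrite('pics/side0c.png',cv2.resize(im[135:245,200:330],None,fx=5.4,fy=5.4,interpolation=cv2.INTER_CUBIC)[:600])
z=dict(np.load('side0.npz')); 
pts={'jigflap':(245,217),'plate':(275,177),'vial':(247,187),'tape':(278,152),'cup':(226,271),'ring':(198,304),'tablet':(232,183)}
for k,v in pts.items(): print(k,np.round(onz(z,[v],0.01)[0],3),np.round(bydepth(z,[v],z['d'])[0],3))
p=cv2.cvtColor(z['p'],cv2.COLOR_RGB2HSV)
m=((p[...,0]<14)&(p[...,1]>180)&(p[...,2]>120)).astype(np.uint8)
n,l,s,c=cv2.connectedComponentsWithStats(m)
for i in range(1,n):
    if s[i,4]>50:
        print(s[i]); v,u=np.nonzero(l==i); P=bydepth(z,np.c_[u,v],z['d']); print(P.min(0),P.max(0))
        cn=cv2.findContours((l==i).astype(np.uint8),0,2)[0][0]; q=cv2.approxPolyDP(cn,3,True)[:,0]; print(q.tolist(),np.round(bydepth(z,q,z['d']),3).tolist())
```

```text
jigflap [ 0.467 -0.066  0.01 ] [ 0.449 -0.004  0.049]
plate [ 0.441 -0.346  0.01 ] [ 0.444 -0.361  0.002]
vial [ 0.514 -0.25   0.01 ] [ 0.501 -0.207  0.033]
tape [ 0.478 -0.562  0.01 ] [ 0.484 -0.591 -0.003]
cup [0.442 0.19  0.01 ] [0.446 0.181 0.002]
ring [0.466 0.32  0.01 ] [ 0.47   0.309 -0.   ]
tablet [ 0.57  -0.265  0.01 ] [ 0.565 -0.25   0.018]
[229 205  31  24 531]
[ 0.40817879 -0.14363949 -0.00051231] [0.52303482 0.01029783 0.07948264]
[[231, 205], [229, 220], [233, 225], [254, 228], [258, 224], [259, 210]] [[0.493, -0.015, 0.075], [0.495, -0.0, 0.034], [0.48, 0.01, 0.026], [0.42, 0.009, 0.026], [0.411, 0.0, 0.035], [0.412, -0.014, 0.071]]
```

View pics/side0c.png

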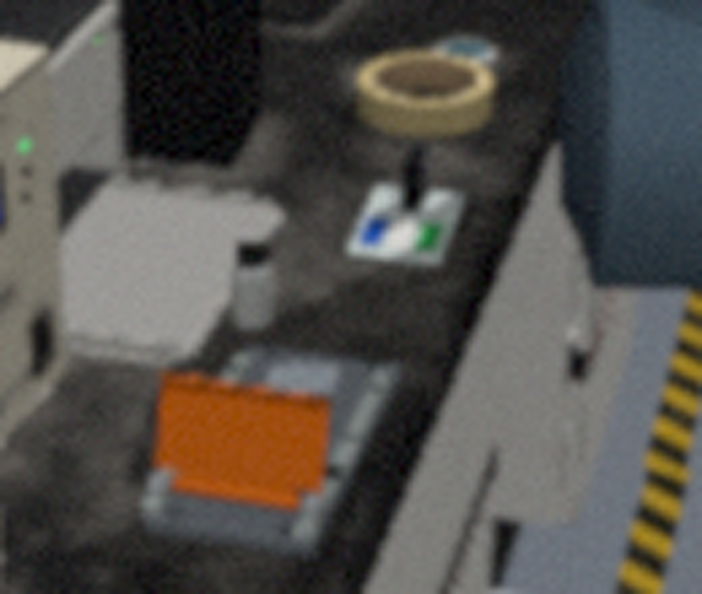

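The enlarged view shows the jig's x along world +y, with the flap leaning about 1.1 rad. The plate lies at about (0.44,-0.35), grip to the rear, front facing the jig; the vial stands beside the jig on its +x side. I'll move above the plate for a wrist view.

>>> step_arm:
  commands:
    - {"claw":8.5,"dp":[2.2,3,1],"turn":[0,0,0.12]}
    - {"claw":8.5,"dp":[4.4,6,2],"turn":[0,0,0.24]}
    - {"claw":8.5,"dp":[6.6,9,3],"turn":[0,0,0.36]}
    - {"claw":8.5,"dp":[8.8,12,4],"turn":[0,0,0.48]}
    - {"claw":8.5,"dp":[11,15,5],"turn":[0,0,0.6]}
    - {"claw":8.5,"dp":[13.2,18,5],"turn":[0,0,0.72]}
    - {"claw":8.5,"dp":[15.4,21,5],"turn":[0,0,0.84]}
    - {"claw":8.5,"dp":[17,23,5],"turn":[0,0,0.96]}

```text
t: 0.77
position: [0.4278, -0.3645, 0.2812]
tcp_rot: [-0.0, 0.773, 0.634, 0.0]
contact_force: [-0.2, -0.9, -0.3]
gripper_width: 0.0846
grasp_force: 0.0
```

>>> step_arm:
  commands:
    - {"claw":8.5,"dp":[0.5,2,0],"turn":[0,0,0.1]}
    - {"claw":8.5,"dp":[1,4,0],"turn":[0,0,0.205]}
    - {"claw":8.5,"dp":[1,4,0],"turn":[0,0,0.205]}
    - {"claw":8.5,"dp":[1,4,0],"turn":[0,0,0.205]}

```text
t: 1.1
position: [0.4367, -0.3265, 0.281]
tcp_rot: [-0.0, 0.707, 0.707, -0.0]
contact_force: [-0.7, -0.0, -0.4]
gripper_width: 0.0846
grasp_force: 0.0
```

Run:
```python
from h import *
n='wrist'
p,d,c=snap(n,n+'1.png'); np.savez(n+'1.npz',p=p,d=d,**{k:np.array(v) for k,v in c.items()})
print(n,np.round(c['pose'],3).tolist())
for uv in ((0,0),(511,0),(0,383),(511,383)): print(uv,onz(c,[uv],0)[0].round(3))
```

```text
wrist [[1.0, 0.0, 0.001, 0.437], [-0.0, 0.964, 0.265, -0.259], [-0.001, -0.265, 0.964, 0.423], [0.0, 0.0, 0.0, 1.0]]
(0, 0) [ 0.116 -0.136  0.   ]
(511, 0) [ 0.737 -0.137  0.   ]
(0, 383) [-0.017 -0.72   0.   ]
(511, 383) [ 0.859 -0.718  0.   ]
```

View pics/wrist1.png

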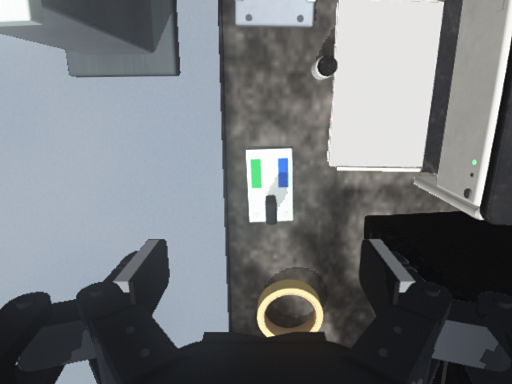

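The wrist view shows the plate with corners about (247,149), (292,148), (294,220), (249,222), the grip at (271,207), the vial at (323,67), the tape at (290,310) and the jig's near end at the top. I move above the jig next.

>>> step_arm:
  commands:
    - {"claw":0,"dp":[0.2,4,0],"turn":[0,0,0]}
    - {"claw":0,"dp":[0.4,8,0],"turn":[0,0,0]}
    - {"claw":0,"dp":[0.6,12,0],"turn":[0,0,0]}
    - {"claw":0,"dp":[0.8,16,0],"turn":[0,0,0]}
    - {"claw":0,"dp":[1,20,0],"turn":[0,0,0]}
    - {"claw":0,"dp":[1.2,24,0],"turn":[0,0,0]}
    - {"claw":0,"dp":[1.3,27,0],"turn":[0,0,0]}
    - {"claw":0,"dp":[1.3,27,0],"turn":[0,0,0]}

```text
t: 1.82
position: [0.4495, -0.0541, 0.2813]
tcp_rot: [-0.0, 0.706, 0.708, 0.001]
contact_force: [0.6, -1.2, 0.3]
gripper_width: 0.0001
grasp_force: 0.0
```

Run:
```python
from h import *
n='wrist'
p,d,c=snap(n,n+'2.png'); np.savez(n+'2.npz',p=p,d=d,**{k:np.array(v) for k,v in c.items()})
z=dict(np.load('wrist1.npz'))
p=z['p'][140:235,238:305]; h=cv2.cvtColor(p,cv2.COLOR_RGB2HSV)
m=((h[...,2]>170)|((h[...,1]>120)&(h[...,2]>90))).astype(np.uint8)
m=cv2.morphologyEx(m,cv2.MORPH_CLOSE,np.ones((5,5)))
cn=max(cv2.findContours(m,0,2)[0],key=cv2.contourArea)[:,0]+[238,140]
P=onz(z,cn,0.004)[:,:2]; r=cv2.minAreaRect((P*1000).astype(np.float32)); print('plate mm',r,cv2.boxPoints(r).round(1).tolist())
P=np.array([bydepth(z,[q],z['d'])[0] for q in [(270,155),(290,200),(252,200),(271,201),(271,216)]]); print(P.round(4))
```

```text
plate mm ((444.3858642578125, -368.7199401855469), (60.55894470214844, 100.78602600097656), 1.2993439435958862) [[413.0, -319.0], [415.29998779296875, -419.79998779296875], [475.79998779296875, -418.3999938964844], [473.5, -317.70001220703125]]
[[ 0.445  -0.3272  0.0032]
 [ 0.4724 -0.3886  0.0037]
 [ 0.4209 -0.3885  0.0039]
 [ 0.4459 -0.3794  0.0378]
 [ 0.4459 -0.3981  0.0408]]
```

View pics/wrist2.png

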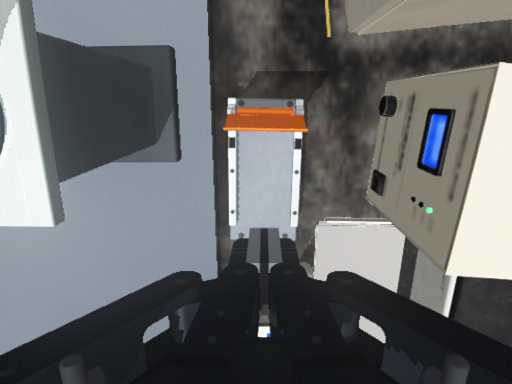

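The jig fills the middle of the wrist view: rails at columns about 233 and 296, rows 97–225, with the orange flap edge at rows 112–131. Now I measure the rails and the flap.

Run:
```python
from h import *
z=dict(np.load('wrist2.npz')); p=z['p']; h=cv2.cvtColor(p,cv2.COLOR_RGB2HSV)
g=p.mean(2)
for r in (145,155,185,195,200,220): print(r,g[r,222:308:1].astype(int).tolist())
rl=[];
# inner rail faces: strongest falling/rising gradient rows 140..222
L=[];R=[]
for r in list(range(152,168))+list(range(176,205)):
    s=np.convolve(g[r],[.5,0,-.5],'same')
    L.append((232+np.argmin(s[232:245]),r)); R.append((284+np.argmax(s[284:297]),r))
for nm,q in(('L',L),('R',R)):
    for zz in (.02,):
        P=onz(z,q,zz); f=np.polyfit(P[:,1],P[:,0],1); print(nm,zz,f,np.polyval(f,[0,-.1]),np.std(P[:,0]-np.polyval(f,P[:,1])))
print('col233 top',g[90:110,233].astype(int).tolist(),'col 296',g[90:110,296].astype(int).tolist())
print('bed end col 265',g[92:112,265].astype(int).tolist())
for v in (98,99): print(onz(z,[(233,v),(296,v)],.02).round(4).tolist(),onz(z,[(265,v)],.012).round(4).tolist())
m=((h[...,0]<14)&(h[...,1]>150)&(h[...,2]>90)); m[:,:215]=0;m[:,315:]=0
v,u=np.nonzero(m); print(u.min(),u.max(),v.min(),v.max())
for r in (109,112,115,120,124,128,130): print(r,bydepth(z,[(240,r),(265,r),(290,r)],z['d']).round(4).tolist())
print('bed',bydepth(z,[(265,150),(265,190),(233,160),(296,160)],z['d']).round(4).tolist())
```

```text
145 [61, 62, 60, 60, 57, 68, 138, 102, 61, 57, 59, 58, 75, 171, 145, 120, 150, 173, 177, 178, 180, 180, 180, 180, 181, 182, 183, 184, 183, 183, 181, 181, 182, 181, 184, 182, 183, 183, 183, 183, 183, 183, 183, 183, 183, 183, 185, 186, 186, 186, 185, 185, 185, 187, 187, 188, 188, 187, 186, 186, 185, 184, 185, 185, 184, 185, 184, 185, 184, 186, 185, 157, 150, 89, 54, 52, 52, 52, 56, 84, 66, 52, 52, 53, 66, 70]
155 [58, 59, 59, 58, 56, 84, 224, 251, 249, 247, 246, 247, 249, 229, 148, 121, 162, 178, 180, 180, 181, 181, 180, 181, 181, 182, 183, 183, 183, 183, 182, 181, 183, 181, 182, 182, 183, 182, 183, 183, 183, 183, 184, 184, 186, 186, 188, 188, 188, 188, 188, 186, 187, 186, 186, 186, 185, 184, 186, 185, 185, 185, 185, 185, 183, 183, 183, 182, 182, 180, 167, 214, 247, 249, 247, 246, 247, 248, 240, 133, 52, 48, 52, 66, 71, 72]
185 [68, 69, 71, 71, 70, 72, 134, 245, 249, 247, 245, 246, 247, 230, 148, 118, 157, 179, 183, 183, 184, 185, 185, 186, 187, 186, 184, 185, 184, 185, 186, 187, 187, 187, 189, 188, 189, 190, 190, 190, 190, 188, 187, 188, 187, 187, 187, 187, 187, 188, 187, 187, 185, 18
[... 2059 characters left out ...]
0.4214, 0.0046, 0.0261], [0.4513, 0.0046, 0.0259], [0.4811, 0.0047, 0.0266]]
112 [[0.4214, 0.0011, 0.0271], [0.4513, 0.0011, 0.0275], [0.4812, 0.0012, 0.0258]]
115 [[0.4219, -0.0021, 0.0345], [0.4512, -0.0021, 0.0342], [0.4808, -0.0021, 0.0325]]
120 [[0.4228, -0.0071, 0.0492], [0.4512, -0.0071, 0.0484], [0.4798, -0.0071, 0.0465]]
124 [[0.4236, -0.0108, 0.0607], [0.4512, -0.0109, 0.0588], [0.479, -0.0109, 0.0576]]
128 [[0.4249, -0.0137, 0.0792], [0.4511, -0.0138, 0.0779], [0.4775, -0.0137, 0.0779]]
130 [[0.4243, -0.0164, 0.0719], [0.4511, -0.0161, 0.0752], [0.4776, -0.0159, 0.077]]
bed [[0.4515, -0.0469, 0.0107], [0.4517, -0.1001, 0.0102], [0.4111, -0.0582, 0.0203], [0.4907, -0.0582, 0.0194]]
```

Jig axis: direction (0.017,1), origin near (0.4506,-0.073), hinge y≈0.001, flap about 1.25 rad. All of this agrees with the given sizes. I come down behind the flap with closed fingers and sweep it over.

>>> step_arm:
  commands:
    - {"claw":0,"dp":[0,1.5,-3.5],"turn":[0,0,0]}
    - {"claw":0,"dp":[0,3,-7],"turn":[0,0,0]}
    - {"claw":0,"dp":[0,4.5,-10.5],"turn":[0,0,0]}
    - {"claw":0,"dp":[0,6,-14],"turn":[0,0,0]}
    - {"claw":0,"dp":[0,6.4,-17.5],"turn":[0,0,0]}
    - {"claw":0,"dp":[0,6.4,-20.5],"turn":[0,0,0]}
    - {"claw":0,"dp":[0,6.4,-23],"turn":[0,0,0]}
    - {"claw":0,"dp":[0,6.4,-23],"turn":[0,0,0]}

```text
t: 2.53
position: [0.4456, 0.0061, 0.0462]
tcp_rot: [-0.005, 0.708, 0.706, -0.003]
contact_force: [-1.0, 0.4, -0.2]
gripper_width: -0.0005
grasp_force: 0.0
```

>>> step_arm:
  commands:
    - {"claw":0,"dp":[0,-1,0],"turn":[0,0,0]}
    - {"claw":0,"dp":[0,-2,0],"turn":[0,0,0]}
    - {"claw":0,"dp":[0,-3,-0.3],"turn":[0,0,0]}
    - {"claw":0,"dp":[0,-4,-0.8],"turn":[0,0,0]}
    - {"claw":0,"dp":[0,-4.2,-1.4],"turn":[0,0,0]}
    - {"claw":0,"dp":[0,-4.3,-2.0],"turn":[0,0,0]}
    - {"claw":0,"dp":[0,-4.3,-2.5],"turn":[0,0,0]}
    - {"claw":0,"dp":[0,-4.3,-2.7],"turn":[0,0,0]}

```text
t: 3.2
position: [0.449, -0.036, 0.0233]
tcp_rot: [-0.001, 0.707, 0.707, -0.0]
contact_force: [-0.5, 0.3, -0.1]
gripper_width: 0.0002
grasp_force: 0.2
```

>>> step_arm:
  commands:
    - {"claw":0,"dp":[0,0,-0.1],"turn":[0,0,0]}
    - {"claw":0,"dp":[0,0,-0.2],"turn":[0,0,0]}
    - {"claw":0,"dp":[0,0,-0.3],"turn":[0,0,0]}
    - {"claw":0,"dp":[0,0,-0.3],"turn":[0,0,0]}

```text
t: 3.53
position: [0.4493, -0.036, 0.0227]
tcp_rot: [-0.001, 0.707, 0.708, -0.001]
contact_force: [-9.1, 0.4, 18.2]
gripper_width: -0.0001
grasp_force: 9.4
```

The flap is down and pressed with 18 N. Now up and over to the plate's grip.

>>> step_arm:
  commands:
    - {"claw":0,"dp":[0,0,3.5],"turn":[0,0,0]}
    - {"claw":0,"dp":[0,-1,7.5],"turn":[0,0,0.02]}
    - {"claw":3,"dp":[0,-4,11],"turn":[0,0,0.02]}
    - {"claw":5,"dp":[0,-8,12],"turn":[0,0,0.02]}
    - {"claw":5,"dp":[0,-12,12],"turn":[0,0,0.02]}
    - {"claw":5,"dp":[0,-16,12],"turn":[0,0,0.02]}
    - {"claw":5,"dp":[0,-20,12],"turn":[0,0,0.02]}
    - {"claw":5,"dp":[0,-24,12],"turn":[0,0,0.02]}

```text
t: 4.2
position: [0.4494, -0.2778, 0.1414]
tcp_rot: [0.0, 0.7, 0.714, 0.0]
contact_force: [0.3, 0.4, 1.1]
gripper_width: 0.0499
grasp_force: 0.0
```

>>> step_arm:
  commands:
    - {"claw":5,"dp":[-0.2,-4,0],"turn":[0,0,0]}
    - {"claw":5,"dp":[-0.4,-8,0],"turn":[0,0,0]}
    - {"claw":5,"dp":[-0.4,-11,0],"turn":[0,0,0]}
    - {"claw":5,"dp":[-0.4,-11.9,-1],"turn":[0,0,0]}
    - {"claw":5,"dp":[-0.4,-11.9,-4],"turn":[0,0,0]}
    - {"claw":5,"dp":[-0.4,-11.9,-4],"turn":[0,0,0]}
    - {"claw":5,"dp":[-0.4,-11.9,-4],"turn":[0,0,0]}

```text
t: 4.78
position: [0.4447, -0.3934, 0.0993]
tcp_rot: [-0.003, 0.7, 0.714, 0.0]
contact_force: [-0.5, 0.2, 0.2]
gripper_width: 0.0502
grasp_force: 0.0
```

Run:
```python
from h import *
n='wrist'
o=monitor.get_obs(); print(o['position'],o['tcp_rot'],o['gripper_width'])
p,d,c=snap(n,n+'3.png'); np.savez(n+'3.npz',p=p,d=d,**{k:np.array(v) for k,v in c.items()})
print(c['pose'][:3,3])
```

```text
[ 0.44469223 -0.39343006  0.09928377] [-2.59750249e-03  6.99833733e-01  7.14300935e-01  4.17286221e-04] 0.0502465076198941
[ 0.44415199 -0.32651329  0.24179488]
```

View pics/wrist3.png

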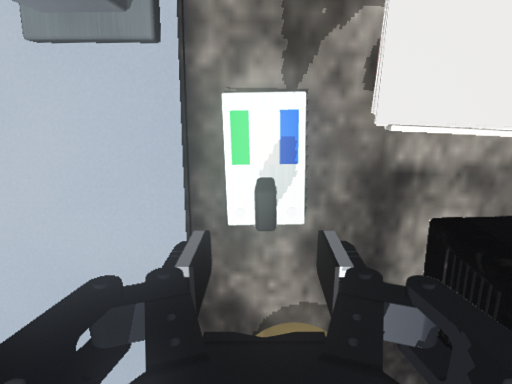

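The plate is between the open fingers in the view: corners (222,93), (306,93), (304,224), (228,224), grip (265,205). I recheck it numerically.

Run:
```python
from h import *
z=dict(np.load('wrist3.npz'))
p=z['p'][85:240,210:320]; h=cv2.cvtColor(p,cv2.COLOR_RGB2HSV)
m=((h[...,2]>170)|((h[...,1]>120)&(h[...,2]>90))).astype(np.uint8)
m=cv2.morphologyEx(m,cv2.MORPH_OPEN,np.ones((3,3)))
cn=max(cv2.findContours(m,0,2)[0],key=cv2.contourArea)[:,0]+[210,85]
P=onz(z,cn,0.004)[:,:2]; r=cv2.minAreaRect((P*1000).astype(np.float32)); print(r)
# grip top: dark pixels with depth-height>0.035
v,u=np.mgrid[170:240,250:282]; uv=np.c_[u.ravel(),v.ravel()]; W=bydepth(z,uv,z['d'])
k=(abs(W[:,2]-.042)<.004)&(z['p'][uv[:,1],uv[:,0]].mean(1)<90); T=W[k]; print(k.sum(),T.min(0),T.max(0),cv2.minAreaRect((T[:,:2]*1000).astype(np.float32)))
```

```text
((444.8053894042969, -368.8665771484375), (60.069576263427734, 100.1314468383789), 2.207519769668579)
209 [ 0.43984015 -0.40889357  0.0385528 ] [ 0.4526139  -0.38039941  0.04319867] ((445.993896484375, -394.6813659667969), (12.67158317565918, 28.29779815673828), 1.4155398607254028)
```

>>> step_arm:
  commands:
    - {"claw":5,"dp":[0.1,-0.1,-3],"turn":[0,0,0.012]}
    - {"claw":5,"dp":[0.1,-0.1,-6],"turn":[0,0,0.012]}
    - {"claw":5,"dp":[0.1,-0.1,-8],"turn":[0,0,0.012]}
    - {"claw":5,"dp":[0.1,-0.1,-8.8],"turn":[0,0,0.012]}
    - {"claw":5,"dp":[0.1,-0.1,-8.8],"turn":[0,0,0.012]}
    - {"claw":5,"dp":[0.1,-0.1,-8.8],"turn":[0,0,0.012]}

```text
t: 5.33
position: [0.4475, -0.3967, 0.0149]
tcp_rot: [0.001, 0.695, 0.719, -0.0]
contact_force: [0.7, 0.1, 1.1]
gripper_width: 0.0502
grasp_force: 0.0
```

>>> step_arm:
  commands:
    - {"claw":1,"dp":[0,0,0],"turn":[0,0,0]}
    - {"claw":1,"dp":[0,0,0],"turn":[0,0,0]}
    - {"claw":1,"dp":[0,0,0],"turn":[0,0,0]}
    - {"claw":0.5,"dp":[0,0,0],"turn":[0,0,0]}
    - {"claw":0.5,"dp":[0,0,0],"turn":[0,0,0]}
    - {"claw":0.5,"dp":[0,0,0],"turn":[0,0,0]}
  newtons: 60

```text
t: 5.83
position: [0.4475, -0.3974, 0.0152]
tcp_rot: [0.001, 0.696, 0.718, -0.0]
contact_force: [-1.6, 1.0, 7.0]
gripper_width: 0.0127
grasp_force: 60.4
```

Grasped with 60 N on the block. Lift, turn to the jig's direction and carry.

>>> step_arm:
  commands:
    - {"claw":0.5,"dp":[0,0,2],"turn":[0,0,0]}
    - {"claw":0.5,"dp":[0,0,5],"turn":[0,0,0]}
    - {"claw":0.5,"dp":[0,2,8],"turn":[0,0,-0.02]}
    - {"claw":0.5,"dp":[0,5,9],"turn":[0,0,-0.048]}
    - {"claw":0.5,"dp":[0,8.5,9],"turn":[0,0,-0.048]}
    - {"claw":0.5,"dp":[0.1,12,9],"turn":[0,0,-0.048]}
    - {"claw":0.5,"dp":[0.2,15.5,9],"turn":[0,0,-0.048]}
    - {"claw":0.5,"dp":[0.2,19,9],"turn":[0,0,-0.048]}

```text
t: 6.5
position: [0.4482, -0.2046, 0.1034]
tcp_rot: [0.0, 0.713, 0.701, 0.0]
contact_force: [0.7, -0.3, -0.8]
gripper_width: 0.0129
grasp_force: 59.4
```

>>> step_arm:
  commands:
    - {"claw":0.5,"dp":[0,3,0],"turn":[0,0,0]}
    - {"claw":0.5,"dp":[0,5,-1],"turn":[0,0,0]}
    - {"claw":0.5,"dp":[0,5.9,-3],"turn":[0,0,0]}
    - {"claw":0.5,"dp":[0,5.9,-5],"turn":[0,0,0]}
    - {"claw":0.5,"dp":[0,5.9,-5],"turn":[0,0,0]}
    - {"claw":0.5,"dp":[0,5.9,-5],"turn":[0,0,0]}

```text
t: 7.0
position: [0.4478, -0.1467, 0.0527]
tcp_rot: [-0.001, 0.713, 0.701, -0.0]
contact_force: [0.1, 0.4, -1.0]
gripper_width: 0.013
grasp_force: 59.2
```

Run:
```python
from h import *
n='wrist'
o=monitor.get_obs(); print(o['position'],o['tcp_rot'],o['gripper_width'],o['contact_force'])
p,d,c=snap(n,n+'4.png'); np.savez(n+'4.npz',p=p,d=d,**{k:np.array(v) for k,v in c.items()})
print(c['pose'][:3,3])
```

```text
[ 0.44780233 -0.1466872   0.05268133] [-1.18740235e-03  7.12717966e-01  7.01449648e-01 -2.85553357e-04] 0.013041274229447225 [ 0.07913431  0.42856484 -0.99759276]
[ 0.44952888 -0.07932441  0.19496608]
```

View pics/wrist4.png

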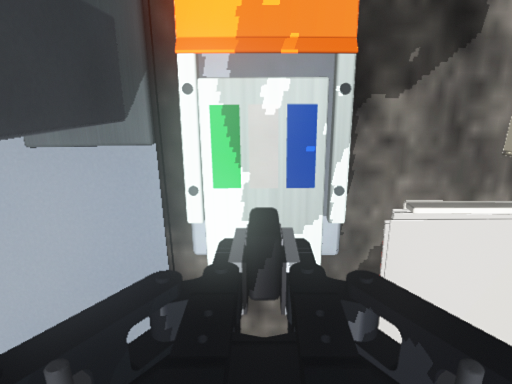

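The held plate is over the bed: its edges are near columns 200 and 329, front at row 78, flap edge at row 50, rails outside it. I compute the lateral and yaw offsets now.

Run:
```python
from h import *
z=dict(np.load('wrist4.npz')); d=z['d']
v,u=np.mgrid[55:225,170:365]; uv=np.c_[u.ravel(),v.ravel()]; W=bydepth(z,uv,d)
for lo,hi in((.034,.048),(.0165,.0225),(.009,.0145)):
    k=(W[:,2]>lo)&(W[:,2]<hi); print(lo,k.sum(),np.median(W[k],0).round(4))
k=((W[:,2]>.034)&(W[:,2]<.048)).reshape(u.shape).astype(np.uint8)
zt=np.median(W[k.ravel()>0,2]); print('plate top',zt)
A=np.c_[W[k.ravel()>0,:2],np.ones(k.sum())]; print('tilt',np.linalg.lstsq(A,W[k.ravel()>0,2],rcond=None)[0])
k=cv2.morphologyEx(k,cv2.MORPH_OPEN,np.ones((3,3)))
L=[];R=[]
for r in range(30,140):
    c=np.nonzero(k[r])[0]
    if len(c)>50: L.append((c[0]+170-.5,r+55)); R.append((c[-1]+170.5,r+55))
def fit(q,zz,nm):
    P=onz(z,q,zz); f=np.polyfit(P[:,1],P[:,0],1); s=P[:,0]-np.polyval(f,P[:,1]); print(nm,'slope',f[0].round(4),'x@-.1',np.polyval(f,-.1).round(4),s.std().round(4)); return f
a=fit(L,zt,'pl');b=fit(R,zt,'pr'); print('width',np.polyval(b,-.1)-np.polyval(a,-.1))
kr=((W[:,2]>.0165)&(W[:,2]<.0235)).reshape(u.shape)
L=[];R=[]
for r in range(30,140):
    c=np.nonzero(kr[r])[0]; l=c[c<30]; q=c[c>140]
    if len(l)>5: L.append((l[0]+170-.5,r+55))
    if len(q)>5: R.append((q[-1]+170.5,r+55))
a=fit(L,.02,'rail outer L');b=fit(R,.02,'rail outer R'); print('width',np.polyval(b,-.1)-np.polyval(a,-.1))
c=[ (cc,55+np.nonzero(k[:,cc-170])[0][0]-.5) for cc in range(215,320,5) if k[:,cc-170].any()]
P=onz(z,c,zt); print('front',np.polyfit(P[:,0],P[:,1],1),np.median(P[:,1]))
```

```text
0.034 17944 [ 0.4486 -0.1001  0.0414]
0.0165 6254 [ 0.4854 -0.0973  0.0195]
0.009 3772 [ 0.4586 -0.062   0.0116]
plate top 0.041372126667576295
tilt [-0.00257448  0.00345115  0.04289871]
pl slope 0.0165 x@-.1 0.4186 0.0003
pr slope 0.0138 x@-.1 0.4782 0.0002
width 0.05961029323647127
rail outer L slope 0.0246 x@-.1 0.4044 0.0002
rail outer R slope 0.0213 x@-.1 0.4955 0.0002
width 0.09109449316179885
front [-0.01097807 -0.06344331] -0.06839597364378044
```

The plate is level, 1.5 mm left of centre and nearly parallel. I correct that and lower it to the bed.

>>> step_arm:
  commands:
    - {"claw":0.5,"dp":[0.15,0,-0.8],"turn":[0,0,-0.006]}
    - {"claw":0.5,"dp":[0.15,0,-1.6],"turn":[0,0,-0.006]}
    - {"claw":0.5,"dp":[0.15,0,-2.1],"turn":[0,0,-0.006]}
    - {"claw":0.5,"dp":[0.15,0,-2.4],"turn":[0,0,-0.006]}
    - {"claw":0.5,"dp":[0.15,0,-2.55],"turn":[0,0,-0.006]}
    - {"claw":0.5,"dp":[0.15,0,-2.55],"turn":[0,0,-0.006]}

```text
t: 7.55
position: [0.45, -0.1472, 0.0276]
tcp_rot: [-0.0, 0.715, 0.699, -0.0]
contact_force: [-0.4, -0.3, -0.7]
gripper_width: 0.0129
grasp_force: 59.3
```

>>> step_arm:
  commands:
    - {"claw":0.5,"dp":[0,0,-0.05],"turn":[0,0,0]}
    - {"claw":0.5,"dp":[0,0.5,-0.08],"turn":[0,0,0]}
    - {"claw":0.5,"dp":[0.02,1.2,-0.08],"turn":[0,0,0]}
    - {"claw":0.5,"dp":[0.04,2,-0.08],"turn":[0,0,0]}
    - {"claw":0.5,"dp":[0.06,2.8,-0.08],"turn":[0,0,0]}
    - {"claw":0.5,"dp":[0.06,3,-0.08],"turn":[0,0,0]}
    - {"claw":0.5,"dp":[0.06,3,-0.08],"turn":[0,0,0]}

```text
t: 8.13
position: [0.4508, -0.1161, 0.0272]
tcp_rot: [-0.0, 0.714, 0.7, 0.0]
contact_force: [0.3, 2.2, 1.4]
gripper_width: 0.0133
grasp_force: 59.7
```

Run:
```python
from h import *
n='wrist'
o=monitor.get_obs(); print(o['position'],o['tcp_rot'],o['torque'],o['contact_force'])
p,d,c=snap(n,n+'5.png'); np.savez(n+'5.npz',p=p,d=d,**{k:np.array(v) for k,v in c.items()})
```

```text
[ 0.45082041 -0.1161451   0.02718859] [-1.14001486e-04  7.14432464e-01  6.99704350e-01  2.52378873e-04] [ 0.2640639  -0.01414145 -0.01881858] [0.33978888 2.23144877 1.412886  ]
```

View pics/wrist5.png

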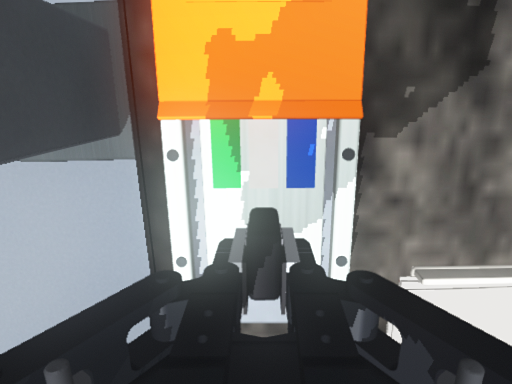

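The plate's front is under the flap, which lies flat, and the plate is centred between the rails (columns 202–323 against 188–333). I slide on to the stop.

>>> step_arm:
  commands:
    - {"claw":0.5,"dp":[0.01,0.6,0],"turn":[0,0,0]}
    - {"claw":0.5,"dp":[0.02,1.2,0],"turn":[0,0,0]}
    - {"claw":0.5,"dp":[0.03,1.6,0],"turn":[0,0,0]}
    - {"claw":0.5,"dp":[0.03,1.9,0],"turn":[0,0,0]}
    - {"claw":0.5,"dp":[0.03,2.1,0],"turn":[0,0,0]}
    - {"claw":0.5,"dp":[0.03,2.2,0],"turn":[0,0,0]}
    - {"claw":0.5,"dp":[0.03,2.3,0],"turn":[0,0,0]}
    - {"claw":0.5,"dp":[0.03,2.3,0],"turn":[0,0,0]}

```text
t: 8.85
position: [0.4512, -0.0942, 0.0272]
tcp_rot: [0.0, 0.715, 0.699, 0.0]
contact_force: [0.3, -0.6, 2.6]
gripper_width: 0.0133
grasp_force: 59.8
```

>>> step_arm:
  commands:
    - {"claw":0.5,"dp":[0,0.1,0],"turn":[0,0,0]}
    - {"claw":0.5,"dp":[0,0.2,0],"turn":[0,0,0]}
    - {"claw":0.5,"dp":[0,0.3,0],"turn":[0,0,0]}
    - {"claw":0.5,"dp":[0,0.3,0],"turn":[0,0,0]}

```text
t: 9.18
position: [0.4513, -0.0928, 0.0274]
tcp_rot: [0.001, 0.714, 0.7, -0.001]
contact_force: [-1.8, -8.4, 1.7]
gripper_width: 0.0132
grasp_force: 59.6
```

Against the stop (-8 N). Now press down, with the forward push eased.

>>> step_arm:
  commands:
    - {"claw":0.5,"dp":[0,-0.05,-0.1],"turn":[0,0,0]}
    - {"claw":0.5,"dp":[0,-0.1,-0.2],"turn":[0,0,0]}
    - {"claw":0.5,"dp":[0,-0.1,-0.3],"turn":[0,0,0]}
    - {"claw":0.5,"dp":[0,-0.1,-0.3],"turn":[0,0,0]}
    - {"claw":0.5,"dp":[0,-0.1,-0.3],"turn":[0,0,0]}
    - {"claw":0.5,"dp":[0,-0.1,-0.3],"turn":[0,0,0]}
  newtons: 80

```text
t: 9.68
position: [0.4513, -0.0929, 0.0271]
tcp_rot: [-0.001, 0.714, 0.7, -0.001]
contact_force: [-15.0, 1.2, 34.2]
gripper_width: 0.0128
grasp_force: 86.9
```

Run:
```python
from h import *
n='wrist'
o=monitor.get_obs(); print(o['position'],o['tcp_rot'],o['torque'],o['contact_force'],o['grasp_force'])
p,d,c=snap(n,n+'6.png'); z=dict(p=p,d=d,**c)
v,u=np.mgrid[0:215,140:390]; uv=np.c_[u.ravel(),v.ravel()]; W=bydepth(z,uv,d); h=cv2.cvtColor(p,cv2.COLOR_RGB2HSV)[uv[:,1],uv[:,0]]
f=(h[:,0]<18)&(h[:,1]>150)&(h[:,2]>90)
A=W[f]; print('flap y range',A[:,1].min(),A[:,1].max())
k=f&(W[:,1]<-.01)&(W[:,1]>-.047); A=np.c_[W[k,:2],np.ones(k.sum())]; print('flap plane',np.linalg.lstsq(A,W[k,2],rcond=None)[0],np.median(W[k,2]))
g=(h[:,0]>40)&(h[:,0]<80)&(h[:,1]>100);b=(h[:,0]>100)&(h[:,0]<130)&(h[:,1]>150)&(h[:,2]>90)
for nm,k in(('green',g),('blue',b)):
    k&=(W[:,0]>.41)&(W[:,0]<.49); print(nm,k.sum(),np.percentile(W[k],[1,50,99],axis=0).round(4).tolist() if k.sum() else '')
k=(W[:,0]>.425)&(W[:,0]<.475)&(W[:,1]>-.085)&(W[:,1]<-.062)&~f; A=np.c_[W[k,:2],np.ones(k.sum())]; print('plate plane',np.linalg.lstsq(A,W[k,2],rcond=None)[0],np.median(W[k,2]))
```

```text
[ 0.45134582 -0.09289387  0.02711583] [-0.00072779  0.71447566  0.69965908 -0.00107763] [ 0.07025898  2.29742305 -0.00718075] [-15.02000481   1.17259253  34.2495926 ] 86.8832266330719
flap y range -0.06200382108866965 0.009068616994173113
flap plane [0.00903901 0.02420187 0.01987791] 0.02259483837627982
green 415 [[0.4279, -0.0658, 0.0146], [0.4342, -0.0619, 0.0159], [0.4404, -0.0579, 0.0175]]
blue 206 [[0.4651, -0.0661, 0.0146], [0.4732, -0.0632, 0.0159], [0.4764, -0.059, 0.0173]]
plate plane [ 0.00195775 -0.06393764  0.01068664] 0.015693090429879597
```

View pics/wrist6.png

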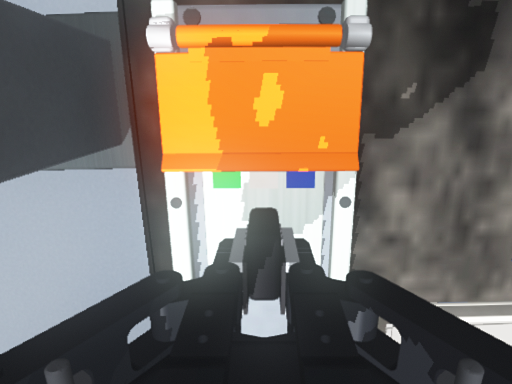

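The view shows the flap flat (edge row 170), the plate under it and centred; the heights (flap 22.6 mm, plate top 15.7 mm) and the front edge agree with being seated at the stop. I ease the push to a moderate value.

>>> step_arm:
  commands:
    - {"claw":0.5,"dp":[0,0.03,0.1],"turn":[0,0,0]}
    - {"claw":0.5,"dp":[0,0.03,0.12],"turn":[0,0,0]}
    - {"claw":0.5,"dp":[0,0.03,0.12],"turn":[0,0,0]}
    - {"claw":0.5,"dp":[0,0.03,0.12],"turn":[0,0,0]}
    - {"claw":0.5,"dp":[0,0.03,0.12],"turn":[0,0,0]}
    - {"claw":0.5,"dp":[0,0.03,0.12],"turn":[0,0,0]}

```text
t: 10.23
position: [0.4514, -0.0929, 0.0272]
tcp_rot: [0.0, 0.715, 0.7, -0.001]
contact_force: [-9.6, -1.2, 21.0]
gripper_width: 0.0125
grasp_force: 84.9
```

```bash
python3 -c "
from plant import ticket
print(ticket.finish_job())"
```

```text
the job is handed in; nothing more can be done
None
```

I handed the job in at about 10 s; the system confirmed receipt but gave no verdict. The flap is shut, the plate is up to the stop under it and pressed flat with about 21 N, still held by its grip, and I saw no contact with the cup, ring, vial or tape roll.

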